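# Fit the wax warmer for the small melting cup

## Robot

A 6-joint arm with a two-finger parallel gripper is mounted at the origin on a cart in front of the work surface, level with it; the furniture and walls round the work are solid. World frame = base frame: x ahead of the robot, y to its left, z up, the work surface at z = 0. Lengths are in mm, angles in rad, forces in N, time in s.
With the tool pointing down it reaches from about 300 to 775 mm from the base axis. Payload 14.6 kg.
Tool frame: the origin (TCP) lies on the centre line of the jaws, within the pads' length; the fingertips stand 19 mm ahead of it and the grasp point (between the pads) is the TCP; x points along the fingers, z is the direction in which the jaws open and shut, and the axes are right-handed (so a half turn about x gives the same grasp; the last joint's range is limited). The gripper opens to 85 mm and grips with 20 to 120 N. Pads are 22 mm wide; open, the fingers measure 114 mm over their backs; the gripper's body (76 mm by 85 mm) begins 54 mm behind the grasp point. The pads swing forward as they close: fully open they stand 13 mm farther back than shut.
Start: joints at [1.196, 0.3, 1.521, -0, 1.321, -0.067], TCP at [166.627, 524.142, 250.281] pointing down, gripper open.
Joint ranges: [-3.03, 3.03], [-0.79, 2.21], [0.23, 2.52], [-1.04, 4.18], [0, 3.07], [-2.55, 2.55]. Speed limits (rad/s): [2.22, 2.22, 2.57, 3.14, 3.14, 3.14].

## Interface

Orientations are given as a unit quaternion [w, x, y, z].
In Python, from station import ctrl gives the robot as it stands.
- The arm moves only by the tool play_rows, never from a script. Its argument "commands" is a list of rows, each a list of 3 entries, a list of its own where there are three numbers: the turn, a rotation vector about the tool's x, y, z in units of 5 degrees (1.0 is 5 degrees), then the shift along the tool's x, y, z in units of 40 mm (1.0 is 40 mm), then the opening, from 0 (shut) to 1 (fully open). A call has 1 to 5 rows; each row is the pose to reach, as a shift and turn from the pose commanded when the call began, along the tool's axes at that moment; what a row does not reach only later rows make up. A row lasts 1/10 s, in which the tool goes at most 50 mm and 8.59 degrees, less where a joint would pass 70% of its speed; a pose out of reach is approached as far as the arm can. A call with a gripper value outside its range is refused whole. The fingers move at their own pace and stop on an object; "squeeze" is the grip in N (left out, the last holds). Time passes only in rows, so rows that repeat a pose let the fingers close. It gives the time, the measured TCP pose, the force and the opening at its end, in the units of the state.
- ctrl.state(): the state, without advancing time (a new reading comes with each control period).
- ctrl.read_camera(name): name is "side" or "top"; returns the picture (384x512x3 uint8, blue, green, red); there is no depth.
- ctrl.get_calibration(name): a dict with "intrinsics" (3x3 intrinsics, pixels), "R" (3x3) and "t" (3): a world point X has camera coordinates R X + t. Camera axes: x right, y down, z forward; pixel columns grow to the right and rows downward; lengths in mm; the calibration is good to about 2 mm. A picture is of the moment at which its call begins. get_calibration takes no time and is no camera call.
- ctrl.hand_in(): hands the job in, once; it reports no verdict.
The state is a dict: "time": time; "joint_positions": joint angles; "dq": joint speeds; "tau": joint torques, N m; "eef_pos": TCP position; "ee_rot": TCP orientation; "wrist_force": force on the tool from outside, world axes, zero at the start; "torque": the same for the moment, N m; "width": opening from 0.0 (shut) to 1.0 (fully open).
Only numpy, scipy, OpenCV 4.12 (cv2) and the standard library are available. Lean on these libraries where they do the work, as an engineer would, in place of code of your own. Each camera call takes 0.05 s, during which the arm holds its last target. There are 200 camera calls.

## Task

Set up the wax warmer for the small melting cup: seat the large adapter ring in the warmer's mouth, then on it the smaller adapter ring whose hole lets the cup hang by its collar, then hang the cup in that ring, and last put the lid on the cup. Set each piece down flat and fully home without dropping it, one after another in that order. Leave the spare wide-holed small ring and the other things on the table where they are.

Things in the scene. Friction and masses are not known exactly. Their poses are not given: they have to be found in the camera images.
- warmer_mouth (a point): Centre of the open mouth of the wax warmer, level with its flat steel rim (72 mm above the table); z up. The warmer is a squat round white electric heater, 162 mm across, fixed to the table, a grey dial on its front. Its steel well is 117 mm across, 59 mm deep.
- outer_ring: Large adapter ring, flat, grey metal, 148 mm across, hole 88. Origin: centre of underside, z up. Skirt z 0-9 mm (102 wide at foot, 111 above), flange z 9-13, rests on the rim: origin then 9 mm below it, turned any way. Black upright grip on its own +x side, middle 66 mm from the axis, 10 thick radially, 34 wide, z 13-39: pinch it radially. 0.14 kg.
- inner_ring: Small adapter ring for the cup: 108 mm across, hole 62 (flange 23 broad). Origin: centre of underside. Skirt z 0-9 mm (73 wide at foot, 82 above) drops into the large ring; seated, origin 4 mm above the large ring's. Black grip on its +x side, middle 47 mm from the axis, 10 thick radially, 34 wide, z 13-39. Keep it a quarter turn or more from the large ring's grip, or a finger has no room. 0.09 kg.
- spare_ring: Spare small adapter ring, not wanted: same outer size and grip as the other small ring (108 mm across), but a wider hole of 76 mm (flange only 16 broad), through which the cup's collar would fall. Origin: centre of underside. Leave it where it lies.
- melting_cup: Melting cup, steel, upright, 84 mm high. Origin: centre of underside, z up. 47 mm across at the foot, 56 at z 50; collar 72 across, z 50-54; above it a plain wall 56 across (51 inside) to the rim: take it there. Hung in the small ring, its origin is 37 mm below that ring's; the ring's grip then stands 42-52 mm from the axis up to z 76 of the cup: keep fingers off that side. 0.13 kg.
- cup_lid: Cup's lid: metal disc 64 mm across (z 8-11 mm), black round knob 18 across on top (z 11-36), below it a plug, 38 across at its foot, 45 above, that drops 8 mm into the cup. Origin: centre of the plug's underside, z up; on the cup it is 76 mm above the cup's origin. 0.07 kg.
- white_cap: Bystander: loose white bottle cap, 33 mm across, 20 mm high. Origin: centre of its underside.
- resin_jar: Bystander: small amber jar with cream lid, 54 mm across, 32 mm high, near the front edge. Origin: centre of its underside.
- gloss_pen: Bystander: slim pen, 140 x 16 x 16 mm, lying along its own y axis near the front edge. Origin: centre of its underside.
Mind the look-alikes: they are no part of the job. Leave any yellow look-alike of the cup_lid alone. What is shaped like the outer_ring but blue is not meant.

How it is judged:
By the outcome, as a careful person would: the job done as asked, in the order asked, and still so for the second after the job is handed in, with the robot touching nothing.
It also fails if it takes over 112 s, if anything falls off the work surface, if the arm or the gripper's body presses on something with over 40 N, if the wrist force passes 120 N, or if a joint passes its speed limit or range.

## Working session

There is one attempt and no reset: what is moved stays moved. The work goes in short steps, Python scripts to look and compute and a tool call to move; the robot and the scene stay as the last step left them, time stands still between calls to the robot, and variables do not carry over. Pictures are saved under pics/ and viewed, about 12 in all and at most 16, crops included, and the job is handed in when it is done.

Besides the shell and the picture viewer there is one more tool, called after "Request:" as name(argument=value, ...), one argument or row to a line, values as JSON. play_rows: Moves the arm, as the interface text tells. Its arguments: {"type":"object","properties":{"commands":{"type":"array","items":{"type":"array"}},"squeeze":{"type":"number"}},"required":["commands"]}

```bash
ls; mkdir -p pics
python3 - <<'E'
from station import ctrl
import cv2,numpy as np
np.set_printoptions(precision=4,suppress=True)
for n in("top","side"):
    cv2.imwrite(f"pics/{n}0.png",cv2.resize(ctrl.read_camera(n),(800,600),interpolation=cv2.INTER_CUBIC))
    c=ctrl.get_calibration(n);print(n,c["intrinsics"],c["R"],c["t"])
print(ctrl.state())
E
```

```text
pics
top [[435.4479   0.     241.4076]
 [  0.     435.4479 185.5152]
 [  0.       0.       1.    ]] [[ 0.0304 -0.9993 -0.0204]
 [-0.9952 -0.0284 -0.0932]
 [ 0.0926  0.0232 -0.9954]] [ -92.1308  524.0412 1242.008 ]
side [[388.4652   0.     254.4279]
 [  0.     388.4652 198.2466]
 [  0.       0.       1.    ]] [[ 0.9991 -0.0338 -0.0238]
 [-0.0388 -0.5677 -0.8223]
 [ 0.0142  0.8225 -0.5686]] [-529.6262   42.5923 1372.5645]
{'time': 0.1, 'joint_positions': array([ 1.1964,  0.3004,  1.5216, -0.    ,  1.3207, -0.0666]), 'dq': array([ 0.0013, -0.002 , -0.0011,  0.0011, -0.0025, -0.0002]), 'tau': array([  0.0003, -54.4376, -36.2371,  -0.0002,   0.003 ,   0.0001]), 'eef_pos': array([166.5707, 523.9559, 249.7692]), 'ee_rot': array([ 0.5704, -0.4176,  0.5711,  0.4172]), 'wrist_force': array([0.0899, 0.1796, 0.4186]), 'torque': array([ 0.022 , -0.01  ,  0.0173]), 'width': 0.9965881005807441}
```

View pics/top0.png

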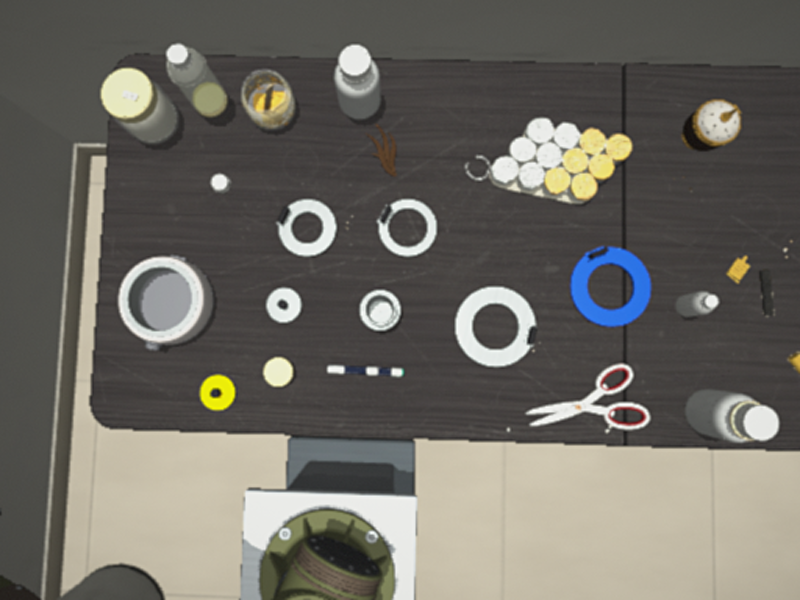

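View pics/side0.png

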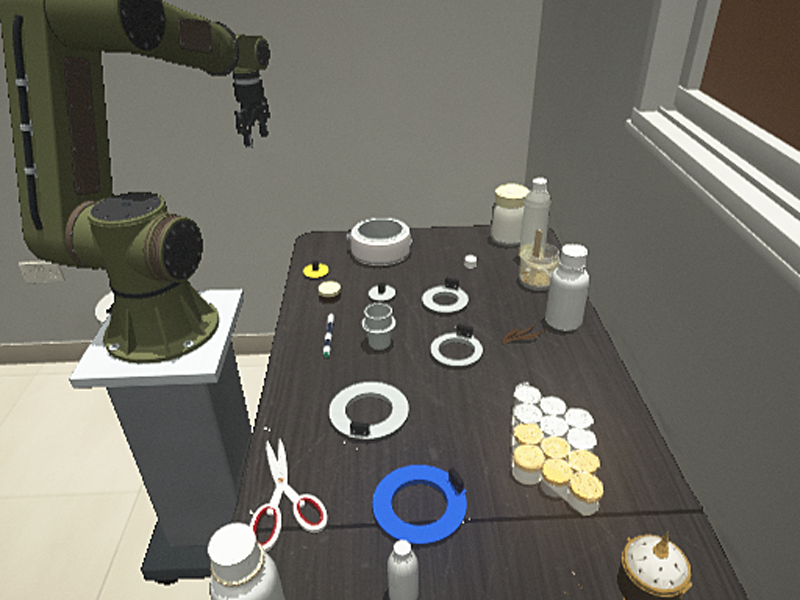

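The top view shows the warmer at (165,300), and small rings at (307,228) with the narrow hole, so the wanted one, and at (407,228), the spare. The large grey ring is at (495,326) with its grip to the right, the cup at (380,311) and the steel lid at (283,305). The side view agrees. Next I fit circles.

```bash
cat > h.py <<'E'
import numpy as np,cv2
from scipy.optimize import least_squares
from scipy.spatial.transform import Rotation as Rt
from station import ctrl
np.set_printoptions(precision=2,suppress=True)
def back(n,uv,z):
    c=ctrl.get_calibration(n);uv=np.atleast_2d(uv).astype(float)
    d=np.c_[uv,np.ones(len(uv))]@np.linalg.inv(c["intrinsics"]).T@c["R"];o=-c["R"].T@c["t"]
    return (o+d*((z-o[2])/d[:,2])[:,None])[:,:2]
def proj(n,P):
    c=ctrl.get_calibration(n);q=(np.atleast_2d(P)@c["R"].T+c["t"])@c["intrinsics"].T
    return q[:,:2]/q[:,2:]
def circ(p):
    f=lambda v:np.hypot(*(p-v[:2]).T)-v[2]
    r=least_squares(f,[*p.mean(0),np.ptp(p[:,0])/2],loss="soft_l1",f_scale=1.)
    return r.x,np.std(f(r.x))
def edges(g,uv,r0,r1,sgn,N=120,n=400):
    """strongest radial edge (sgn=+1 dark->bright outward), subpixel"""
    out=[];rr=np.linspace(r0,r1,n//4)
    for a in np.linspace(0,2*np.pi,N,False):
        m=(uv+np.outer(rr,[np.cos(a),np.sin(a)])).astype(np.float32)
        v=cv2.remap(g,m[:,0],m[:,1],cv2.INTER_LINEAR)[:,0].astype(float)
        d=np.gradient(cv2.GaussianBlur(v[:,None],(1,7),2)[:,0])*sgn;i=d.argmax();out.append(m[i])
    return np.array(out)
def fit(n,g,uv,r0,r1,z,sgn):
    v,s=circ(back(n,edges(g,np.array(uv),r0,r1,sgn),z));return v,s
def go(p,yaw,cmd=None):
    """shift/turn in row units to world TCP p, jaw axis (tool z) at yaw deg; tool x down"""
    s=ctrl.state();R=Rt.from_quat(np.roll(s["ee_rot"],-1)) if cmd is None else cmd[1]
    p0=s["eef_pos"] if cmd is None else cmd[0]
    best=None
    for y in(yaw,yaw+180):
        a=np.radians(y);z=np.array([np.cos(a),np.sin(a),0]);x=np.array([0,0,-1.])
        T=Rt.from_matrix(np.c_[x,np.cross(z,x),z]);rv=(R.inv()*T).as_rotvec()
        if best is None or np.linalg.norm(rv)<np.linalg.norm(best[0]):best=(rv,T)
    print("turn",(np.degrees(best[0])/5).round(3),"shift",(R.inv().apply(np.array(p)-p0)/40).round(3))
    return np.array(p,float),best[1]
E
python3 - <<'E'
from h import *
g=cv2.cvtColor(ctrl.read_camera("top"),cv2.COLOR_BGR2GRAY)
s=.64
for nm,u,r0,r1,z,sg in[("warmer well",(165,298),17,26,72,1),("warmer rimout",(165,298),25,34,72,-1),
 ("outer out",(495,326),21,31,13,-1),("outer hole",(495,326),11,21,13,1),
 ("left out",(307,228),14,24,13,-1),("left hole",(307,228),6,15,13,1),
 ("right out",(407,228),14,24,13,-1),("right hole",(407,228),6,16,13,1),
 ("cup rim",(380,310),7,16,84,-1),("lid",(283,305),8,15,11,-1)]:
    print(nm,*fit("top",g,np.array(u)*s,r0,r1,z,sg))
s=ctrl.state();print(Rt.from_quat(np.roll(s["ee_rot"],-1)).as_matrix())
im=ctrl.read_camera("top")
def crop(u,k=7,w=38):
    x,y=(np.array(u)*.64).astype(int);c=im[y-w//2-6:y+w//2+6,x-w//2-6:x+w//2+6]
    return cv2.convertScaleAbs(cv2.resize(c,(390,390),interpolation=cv2.INTER_CUBIC),alpha=1.,beta=20)
cv2.imwrite("pics/crops.png",np.hstack([crop((500,328)),crop((300,222))]))
for n in((500,328),(300,222)):print((np.array(n)*.64).astype(int)-25,"scale",390/50)
E
```

```text
warmer well [495.86 313.34  58.1 ] 1.1708441009486408
warmer rimout [495.42 310.75  77.47] 3.0889284358272104
outer out [ 466.84 -296.79   74.21] 2.9972641420722734
outer hole [ 466.78 -296.94   43.4 ] 0.49316518776822676
left out [643.17  60.54  54.09] 3.253663017060557
left hole [643.43  61.24  30.29] 0.6668407178483015
right out [ 648.25 -129.54   54.08] 3.1341439024687827
right hole [ 648.72 -129.34   37.26] 0.6493711842494198
cup rim [486.22 -83.03  35.73] 0.6185676812512568
lid [495.52  99.5   32.38] 0.6500673609628587
[[-0.   -0.95  0.3 ]
 [-0.    0.3   0.95]
 [-1.    0.   -0.  ]]
[295 184] scale 7.8
[167 117] scale 7.8
```

View pics/crops.png

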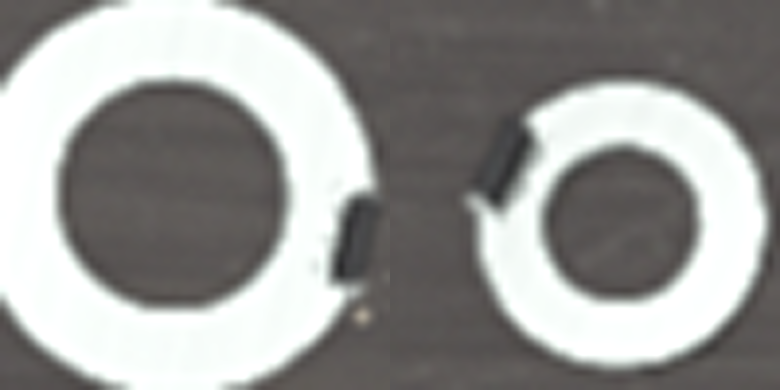

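Hole sizes settle it: left is the wanted ring (60.6 mm) and right is the spare (74.5 mm). The crops show the grip centres at about (355,240) for the large ring and (114,163) for the small one. The cup edge I fitted was its collar (radius 36), so I refit that at z 54, and check against the side camera.

Run:
```python
from h import *
g=cv2.cvtColor(ctrl.read_camera("top"),cv2.COLOR_BGR2GRAY)
print("cup collar",*fit("top",g,np.array((380,310))*.64,7,16,54,-1))
cup=fit("top",g,np.array((380,310))*.64,7,16,54,-1)[0]
for nm,c,rad,uv,base in[("outer",(466.8,-296.9),66,(295+355.5/7.8-.5,184+240.5/7.8-.5),0),("inner",(643.4,61.2),47,(167+114.5/7.8-.5,117+163.5/7.8-.5),0)]:
    def res(a):
        a=a[0];r=np.array([np.cos(a),np.sin(a)]);t=np.array([-r[1],r[0]])
        P=[[*(np.array(c)+r*(rad+i)+t*j),k] for i in(-5,5) for j in(-17,17) for k in(13,39)]
        h=cv2.convexHull(proj("top",P).astype(np.float32));m=cv2.moments(h)
        return np.array([m["m10"],m["m01"]])/m["m00"]-uv
    b=min((least_squares(res,[a0]) for a0 in np.arange(0,6.3,.5)),key=lambda q:q.cost)
    print(nm,np.degrees(b.x)%360,"residual px",res(b.x), "grip",np.array(c)+rad*np.r_[np.cos(b.x),np.sin(b.x)])
# side check: ring holes at z13, warmer well
im=ctrl.read_camera("side");gs=cv2.cvtColor(im,cv2.COLOR_BGR2GRAY)
for nm,c,R,z,sg in[("well",(495.9,313.3),58.5,72,1),("outerhole",(466.8,-296.9),44,13,1),("innerhole",(643.4,61.2),31,13,1),("lid",(495.5,99.5),32,11,-1)]:
    # radial search in world plane
    pts=[]
    for a in np.linspace(0,2*np.pi,120,False):
        rr=np.linspace(R-8,R+8,81);m=proj("side",np.c_[np.array(c)+np.outer(rr,[np.cos(a),np.sin(a)]),np.full(81,z)]).astype(np.float32)
        v=cv2.remap(gs,m[:,0],m[:,1],cv2.INTER_LINEAR).astype(float);d=np.gradient(cv2.GaussianBlur(v,(1,15),4)[:,0])*sg
        i=d.argmax();pts.append(np.array(c)+rr[i]*np.array([np.cos(a),np.sin(a)]))
    print("side",nm,*circ(np.array(pts)))
```

```text
cup collar [488.15 -82.52  36.57] 0.5961450792854553
outer [257.83] residual px [-0.26 -0.57] grip [ 452.89 -361.42]
inner [57.3] residual px [ 1.39 -1.94] grip [668.79 100.75]
side well [495.36 313.76  57.42] 2.021095066985078
side outerhole [ 465.68 -296.82   43.7 ] 1.8152425881929835
side innerhole [642.89  61.41  30.39] 1.315598192787397
side lid [494.73 100.    32.57] 2.4221948628178893
```

Run:
```python
from h import *
for nm,c,rad,uv in[("outer",(466.8,-296.9),66,(295+355.5/7.8-.5,184+240.5/7.8-.5)),("inner",(643.4,61.2),47,(167+114.5/7.8-.5,117+163.5/7.8-.5))]:
    def res(a):
        r=np.array([np.cos(a),np.sin(a)]);t=np.array([-r[1],r[0]])
        P=[[*(np.array(c)+r*(rad+i)+t*j),k] for i in(-5,5) for j in(-17,17) for k in(13,39)]
        h=cv2.convexHull(proj("top",P).astype(np.float32));m=cv2.moments(h)
        return np.array([m["m10"],m["m01"]])/m["m00"]-uv
    A=np.radians(np.arange(0,360,.5));b=min(A,key=lambda a:np.linalg.norm(res(a)))
    print(nm,np.degrees(b),"residual px",res(b), "grip",np.array(c)+rad*np.r_[np.cos(b),np.sin(b)])
go([468+66*np.cos(np.radians(255)),-297+66*np.sin(np.radians(255)),120],255)
```

```text
outer 256.5 residual px [-0.39 -0.05] grip [ 451.39 -361.08]
inner 66.0 residual px [0.14 0.13] grip [662.52 104.14]
turn [-0.53 -0.   -0.  ] shift [  3.26 -13.47 -18.93]
```

Request:
play_rows(
  commands=[
    [[0,0,0],[0.1,-0.8,-0.56],0.6],
    [[0,0,0],[0.2,-1.6,-1.12],0.6],
    [[0,0,0],[0.3,-2.4,-1.7],0.6],
    [[0,0,0],[0.42,-3.18,-2.25],0.6],
    [[0,0,0],[0.42,-3.18,-2.25],0.6],
  ],
)

```text
time: 0.8
eef_pos: [262.3, 397.2, 233.1]
ee_rot: [0.571, -0.417, 0.572, 0.416]
wrist_force: [0.1, 0.9, 0.2]
width: 0.6
```

Request:
play_rows(
  commands=[
    [[0,0,0],[0.1,-0.8,-0.56],0.6],
    [[0,0,0],[0.2,-1.6,-1.12],0.6],
    [[0,0,0],[0.3,-2.4,-1.7],0.6],
    [[0,0,0],[0.42,-3.18,-2.25],0.6],
  ],
)

```text
time: 1.2
eef_pos: [355.1, 274.7, 216.8]
ee_rot: [0.571, -0.418, 0.57, 0.418]
wrist_force: [0.2, 1.2, 0.3]
width: 0.598
```

Request:
play_rows(
  commands=[
    [[0,0,0],[0.1,-0.8,-0.56],0.6],
    [[0,0,0],[0.2,-1.6,-1.12],0.6],
    [[0,0,0],[0.3,-2.4,-1.7],0.6],
    [[0,0,0],[0.42,-3.18,-2.25],0.6],
  ],
)

```text
time: 1.6
eef_pos: [449.4, 150.3, 200.0]
ee_rot: [0.571, -0.418, 0.57, 0.417]
wrist_force: [0.1, 0.8, 0.0]
width: 0.599
```

Request:
play_rows(
  commands=[
    [[0,0,0],[0.17,-0.32,-1.0],0.6],
    [[0,0,0],[0.34,-0.65,-2.0],0.6],
    [[0,0,0],[0.5,-1.0,-3.0],0.6],
    [[0,0,0],[0.67,-1.29,-4.04],0.6],
  ],
)

```text
time: 2.0
eef_pos: [448.9, -19.6, 173.1]
ee_rot: [0.571, -0.418, 0.57, 0.417]
wrist_force: [0.6, -0.6, 0.1]
width: 0.599
```

Request:
play_rows(
  commands=[
    [[0,0,0],[0.17,-0.32,-1.0],0.6],
    [[0,0,0],[0.34,-0.65,-2.0],0.6],
    [[0,0,0],[0.5,-1.0,-3.0],0.6],
    [[0,0,0],[0.67,-1.29,-4.04],0.6],
  ],
)

```text
time: 2.4
eef_pos: [449.2, -189.4, 146.2]
ee_rot: [0.571, -0.418, 0.571, 0.417]
wrist_force: [0.5, 0.4, -0.5]
width: 0.6
```

Request:
play_rows(
  commands=[
    [[-0.2,0,0],[0.17,-0.32,-1.0],0.6],
    [[-0.4,0,0],[0.34,-0.65,-2.0],0.6],
    [[-0.6,0,0],[0.5,-1.0,-3.0],0.6],
    [[-0.82,0,0],[0.67,-1.29,-4.04],0.6],
    [[-0.82,0,0],[0.67,-1.29,-4.04],0.6],
  ],
)

```text
time: 2.9
eef_pos: [448.6, -361.2, 118.3]
ee_rot: [0.556, -0.437, 0.556, 0.437]
wrist_force: [0.8, 0.7, -0.7]
width: 0.6
```

Run:
```python
from h import *
s=ctrl.state();print(s["time"],s["eef_pos"],s["width"],s["wrist_force"])
im=ctrl.read_camera("top");x,y=proj("top",[451,-361,40])[0].astype(int)
im2=ctrl.read_camera("side");x2,y2=proj("side",[451,-361,60])[0].astype(int)
f=lambda i,x,y:cv2.resize(i[max(y-35,0):y+35,x-35:x+35],(390,390),interpolation=cv2.INTER_CUBIC)
cv2.imwrite("pics/a.png",np.hstack([f(im,x,y),f(im2,x2,y2)]))
go([451.4,-361,36],76.5)
```

```text
2.9 [ 448.63 -361.2   118.3 ] 0.6003786760757786 [ 0.76  0.66 -0.7 ]
turn [-0.02  0.01 -0.01] shift [ 2.07 -0.07 -0.07]
```

View pics/a.png

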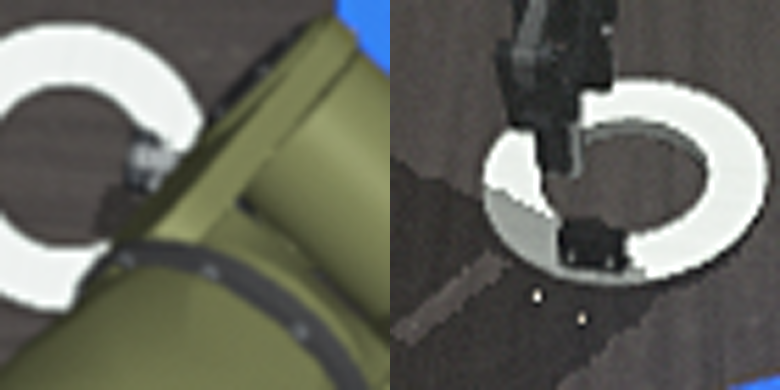

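The side crop shows a finger above the grip, which sits at (590,240), in line with the estimate. I descend and pinch.

Request:
play_rows(
  commands=[
    [[0,0,0],[0.6,-0.07,-0.07],0.5],
    [[0,0,0],[1.2,-0.07,-0.07],0.5],
    [[0,0,0],[1.6,-0.07,-0.07],0.5],
    [[0,0,0],[1.9,-0.07,-0.07],0.5],
    [[0,0,0],[2.05,-0.07,-0.07],0.5],
  ],
)

```text
time: 3.5
eef_pos: [451.5, -360.0, 36.9]
ee_rot: [0.555, -0.438, 0.555, 0.438]
wrist_force: [1.2, 0.3, 0.0]
width: 0.502
```

Request:
play_rows(
  commands=[
    [[0,0,0],[0,0,0],0.3],
    [[0,0,0],[0,0,0],0.2],
    [[0,0,0],[0,0,0],0.1],
    [[0,0,0],[0,0,0],0.0],
    [[0,0,0],[0,0,0],0.0],
  ],
  squeeze=60,
)

```text
time: 4.0
eef_pos: [451.6, -361.3, 38.5]
ee_rot: [0.556, -0.438, 0.555, 0.437]
wrist_force: [-1.1, 2.5, 6.9]
width: 0.101
```

Request:
play_rows(
  commands=[
    [[0,0,0],[0,0,0],0.0],
    [[0,0,0],[0,0,0],0.0],
  ],
)

```text
time: 4.2
eef_pos: [451.6, -361.3, 38.5]
ee_rot: [0.556, -0.438, 0.555, 0.437]
wrist_force: [-0.1, 2.4, 6.5]
width: 0.1
```

Request:
play_rows(
  commands=[
    [[0,0,0],[-0.2,0,0],0.0],
    [[0,0,0],[-0.6,0,0],0.0],
    [[0,0,0],[-1.2,0,0],0.0],
    [[0,0,0],[-1.9,0,0],0.0],
    [[0,0,0],[-2.6,0,0],0.0],
  ],
)

```text
time: 4.7
eef_pos: [451.1, -361.1, 143.8]
ee_rot: [0.555, -0.438, 0.555, 0.437]
wrist_force: [-0.1, 0.6, -1.5]
width: 0.102
```

Request:
play_rows(
  commands=[
    [[0,0,0],[-0.4,0,0],0.0],
    [[0,0,0],[-0.7,0,0],0.0],
    [[0,0,0],[-0.8,0,0],0.0],
  ],
)

```text
time: 5.0
eef_pos: [451.4, -361.3, 175.3]
ee_rot: [0.556, -0.438, 0.555, 0.437]
wrist_force: [0.1, -0.2, -2.6]
width: 0.101
```

Run:
```python
from h import *
s=ctrl.state();print(s["time"],s["eef_pos"],s["width"],s["wrist_force"],s["torque"])
im2=ctrl.read_camera("side");x2,y2=proj("side",[460,-310,150])[0].astype(int)
f=lambda i,x,y:cv2.resize(i[max(y-50,0):y+50,x-50:x+50],(500,500),interpolation=cv2.INTER_CUBIC)
cv2.imwrite("pics/b.png",f(im2,x2,y2))
go([480.4,249.1,170],76.5)
```

```text
5.0 [ 451.42 -361.28  175.3 ] 0.10126984889286952 [ 0.14 -0.2  -2.63] [-0.09  0.04 -0.  ]
turn [-0.01 -0.01  0.01] shift [ 0.11  2.87 15.01]
```

View pics/b.png

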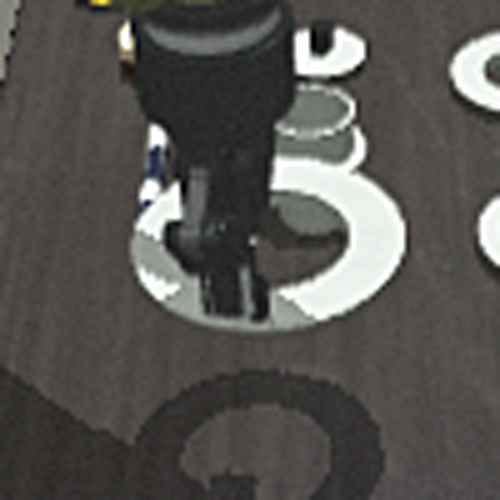

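The ring hangs level from the grip, centre near (265,240) in the crop. I carry it to above the warmer.

Request:
play_rows(
  commands=[
    [[0,0,0],[0,0.06,0.3],0.0],
    [[0,0,0],[0,0.16,0.85],0.0],
    [[0,0,0],[0,0.32,1.65],0.0],
    [[0,0,0],[0,0.52,2.7],0.0],
    [[0,0,0],[0,0.72,3.75],0.0],
  ],
)

```text
time: 5.55
eef_pos: [457.5, -206.3, 172.3]
ee_rot: [0.555, -0.437, 0.556, 0.438]
wrist_force: [0.1, 0.4, -1.2]
width: 0.102
```

Request:
play_rows(
  commands=[
    [[0,0,0],[0,0.19,1.0],0.0],
    [[0,0,0],[0,0.38,2.0],0.0],
    [[0,0,0],[0,0.57,3.0],0.0],
    [[0,0,0],[0,0.77,4.0],0.0],
  ],
)

```text
time: 5.95
eef_pos: [464.8, -43.4, 172.6]
ee_rot: [0.555, -0.437, 0.556, 0.438]
wrist_force: [1.7, -0.2, -2.0]
width: 0.101
```

Request:
play_rows(
  commands=[
    [[0,0,0],[0,0.19,1.0],0.0],
    [[0,0,0],[0,0.38,2.0],0.0],
    [[0,0,0],[0,0.57,3.0],0.0],
    [[0,0,0],[0,0.77,4.0],0.0],
  ],
)

```text
time: 6.35
eef_pos: [472.1, 119.1, 172.6]
ee_rot: [0.555, -0.437, 0.556, 0.438]
wrist_force: [0.3, -0.2, -1.3]
width: 0.101
```

Request:
play_rows(
  commands=[
    [[0,0,0],[0,0.19,1.0],0.0],
    [[0,0,0],[0,0.36,1.9],0.0],
    [[0,0,0],[0,0.5,2.6],0.0],
    [[0,0,0],[0,0.59,3.1],0.0],
    [[0,0,0],[0,0.61,3.26],0.0],
  ],
)

```text
time: 6.85
eef_pos: [478.9, 251.3, 172.3]
ee_rot: [0.554, -0.438, 0.556, 0.438]
wrist_force: [0.3, -0.4, -1.5]
width: 0.099
```

Request:
play_rows(
  commands=[
    [[0,0,0],[0,0,0],0.0],
    [[0,0,0],[0,0,0],0.0],
  ],
)

```text
time: 7.05
eef_pos: [479.8, 248.8, 173.0]
ee_rot: [0.555, -0.437, 0.556, 0.438]
wrist_force: [-0.1, 0.6, -1.9]
width: 0.102
```

Run:
```python
from h import *
s=ctrl.state();p=s["eef_pos"];print(s["time"],p,s["width"],s["wrist_force"])
R=Rt.from_quat(np.roll(s["ee_rot"],-1)).as_matrix();print(R[:,2]);zt=p[2]-25.5
c=p[:2]+66*R[:2,2]/np.linalg.norm(R[:2,2]);print("pred centre",c)
g=cv2.cvtColor(ctrl.read_camera("top"),cv2.COLOR_BGR2GRAY)
uv=proj("top",[*c,zt])[0]
def half(r0,r1,sg):
    e=edges(g,uv,r0,r1,sg)
    b=back("top",e,zt);return b
for r,sg,nm in((44,1,"hole"),(74,-1,"out")):
    px=r*435/1090
    b=half(px-5,px+5,sg);d=b-c;k=d@R[:2,2]>-10*(r<60)
    print(nm,*circ(b[k]),k.sum())
im=ctrl.read_camera("top");x,y=uv.astype(int);cv2.imwrite("pics/c.png",cv2.resize(im[y-50:y+50,x-50:x+50],(500,500),interpolation=cv2.INTER_CUBIC))
go([480.4,249.1,113],76.5)
```

```text
7.05 [479.76 248.81 173.04] 0.10178018930926203 [-0.14  0.55 -1.86]
[ 0.23  0.97 -0.  ]
pred centre [495.22 312.98]
hole [492.62 303.75  47.12] 7.6461786385917465 69
out [495.32 317.31  72.84] 7.054443835313197 60
turn [-0.02 -0.   -0.  ] shift [ 1.51 -0.01  0.01]
```

View pics/c.png

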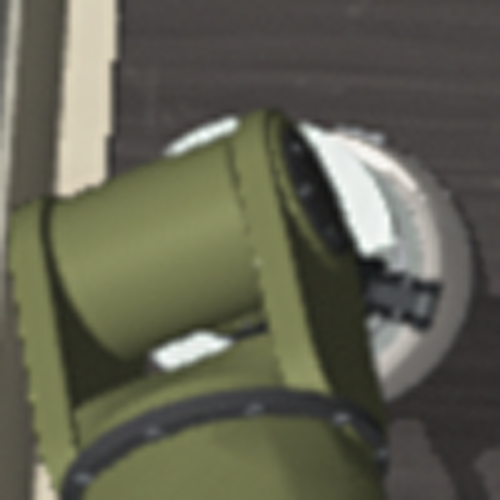

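The arm hides most of the ring from above, so I rely on the kinematic prediction, which is within 1 mm of the warmer centre. I lower it in stages.

Request:
play_rows(
  commands=[
    [[0,0,0],[0.3,0,0.01],0.0],
    [[0,0,0],[0.7,0,0.01],0.0],
    [[0,0,0],[1.1,0,0.01],0.0],
    [[0,0,0],[1.4,0,0.01],0.0],
    [[0,0,0],[1.5,0,0.01],0.0],
  ],
)

```text
time: 7.65
eef_pos: [479.7, 249.4, 111.8]
ee_rot: [0.555, -0.437, 0.556, 0.438]
wrist_force: [-0.3, 0.2, -1.7]
width: 0.095
```

Request:
play_rows(
  commands=[
    [[0,0,0],[0.04,0,0],0.0],
    [[0,0,0],[0.08,0,0],0.0],
    [[0,0,0],[0.12,0,0],0.0],
    [[0,0,0],[0.16,0,0],0.0],
    [[0,0,0],[0.2,0,0],0.0],
  ],
)

```text
time: 8.15
eef_pos: [480.3, 250.0, 105.6]
ee_rot: [0.556, -0.438, 0.555, 0.438]
wrist_force: [-0.3, -0.4, -2.3]
width: 0.098
```

Run:
```python
from h import *
s=ctrl.state();print(s["eef_pos"],s["wrist_force"],s["torque"])
im2=ctrl.read_camera("side");x2,y2=proj("side",[495,300,72])[0].astype(int)
cv2.imwrite("pics/d.png",cv2.resize(im2[y2-40:y2+40,x2-40:x2+40],(560,560),interpolation=cv2.INTER_CUBIC))
```

```text
[480.29 249.97 105.61] [-0.31 -0.39 -2.26] [-0.06  0.07  0.04]
```

View pics/d.png

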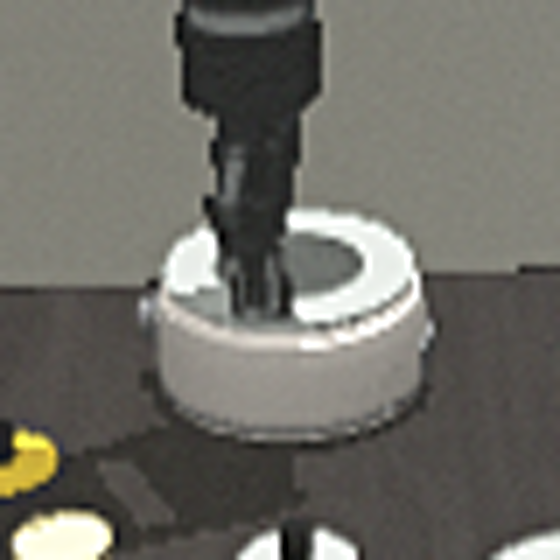

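The side view shows the ring entering the well, level and centred at about (290,270), with no contact force yet. I lower it slowly until it touches.

Request:
play_rows(
  commands=[
    [[0,0,0],[0.02,0,0],0.0],
    [[0,0,0],[0.04,0,0],0.0],
    [[0,0,0],[0.06,0,0],0.0],
    [[0,0,0],[0.08,0,0],0.0],
  ],
)

```text
time: 8.6
eef_pos: [480.2, 249.9, 102.2]
ee_rot: [0.555, -0.438, 0.555, 0.438]
wrist_force: [0.6, -0.9, -1.0]
width: 0.102
```

Request:
play_rows(
  commands=[
    [[0,0,0],[0.02,0,0],0.0],
    [[0,0,0],[0.04,0,0],0.0],
    [[0,0,0],[0.04,0,0],0.0],
  ],
)

```text
time: 8.9
eef_pos: [480.3, 250.0, 101.5]
ee_rot: [0.556, -0.438, 0.555, 0.438]
wrist_force: [-4.3, -2.4, 8.6]
width: 0.099
```

Contact comes at z 101.5, exactly the seated height. I release slowly and rise.

Request:
play_rows(
  commands=[
    [[0,0,0],[0,0,0],0.15],
    [[0,0,0],[0,0,0],0.25],
    [[0,0,0],[0,0,0],0.35],
    [[0,0,0],[0,0,0],0.4],
    [[0,0,0],[0,0,0],0.4],
  ],
)

```text
time: 9.4
eef_pos: [480.2, 249.9, 100.6]
ee_rot: [0.555, -0.438, 0.555, 0.438]
wrist_force: [0.5, 0.2, 0.3]
width: 0.397
```

Request:
play_rows(
  commands=[
    [[0,0,0],[-0.3,0,0],0.4],
    [[0,0,0],[-0.8,0,0],0.4],
    [[0,0,0],[-1.6,0,0],0.4],
    [[0,0,0],[-2.2,0,0],0.4],
    [[0,0,0],[-2.2,0,0],0.4],
  ],
)

```text
time: 9.9
eef_pos: [481.4, 250.4, 193.0]
ee_rot: [0.558, -0.438, 0.553, 0.437]
wrist_force: [-0.4, 0.2, 0.5]
width: 0.402
```

Run:
```python
from h import *
s=ctrl.state();print(s["time"],s["eef_pos"],s["wrist_force"])
a=np.radians(66);go([643.4+47*np.cos(a),61.2+47*np.sin(a),110],66)
```

```text
9.9 [481.36 250.44 192.98] [-0.37  0.2   0.52]
turn [2.09 0.05 0.05] shift [ 2.09 -5.25 -2.5 ]
```

Request:
play_rows(
  commands=[
    [[0,0,0],[0.1,-0.4,-0.2],0.5],
    [[0,0,0],[0.4,-1.1,-0.5],0.5],
    [[0,0,0],[0.7,-1.8,-0.9],0.5],
    [[0,0,0],[1.0,-2.6,-1.25],0.5],
  ],
)

```text
time: 10.3
eef_pos: [570.5, 175.3, 147.3]
ee_rot: [0.555, -0.437, 0.556, 0.438]
wrist_force: [0.4, -0.2, 0.9]
width: 0.503
```

Request:
play_rows(
  commands=[
    [[0.7,0,0],[0.3,-0.8,-0.4],0.5],
    [[1.4,0,0],[0.7,-1.6,-0.8],0.5],
    [[2.0,0,0],[1.0,-2.3,-1.1],0.5],
    [[2.1,0,0],[1.09,-2.65,-1.25],0.5],
    [[2.1,0,0],[1.09,-2.65,-1.25],0.5],
  ],
)

```text
time: 10.8
eef_pos: [661.5, 101.0, 102.6]
ee_rot: [0.593, -0.384, 0.595, 0.385]
wrist_force: [-0.5, -0.2, 0.5]
width: 0.501
```

Run:
```python
from h import *
s=ctrl.state();print(s["time"],s["eef_pos"],s["wrist_force"])
im2=ctrl.read_camera("side");x2,y2=proj("side",[662,104,50])[0].astype(int)
x3,y3=proj("side",[495,300,72])[0].astype(int)
f=lambda x,y:cv2.resize(im2[y-35:y+35,x-35:x+35],(400,400),interpolation=cv2.INTER_CUBIC)
cv2.imwrite("pics/e.png",np.hstack([f(x2,y2),f(x3,y3)]))
a=np.radians(66);go([643.4+47*np.cos(a),61.2+47*np.sin(a),37.5],66)
g=cv2.cvtColor(ctrl.read_camera("top"),cv2.COLOR_BGR2GRAY)
for c,r,z,sg in(((495.6,313.4),44,76,1),((495.6,313.4),74,76,-1)):
    k=435.4/1180;print(fit("top",g,proj("top",[*c,z])[0],r*k-5,r*k+5,z,sg))
```

```text
10.8 [661.55 101.04 102.64] [-0.46 -0.25  0.47]
turn [-0.02 -0.01 -0.02] shift [ 1.65 -0.02  0.06]
(array([495.44, 313.97,  43.75]), np.float64(2.9460689899684764))
(array([495.45, 311.75,  76.73]), np.float64(4.265913024869121))
```

View pics/e.png

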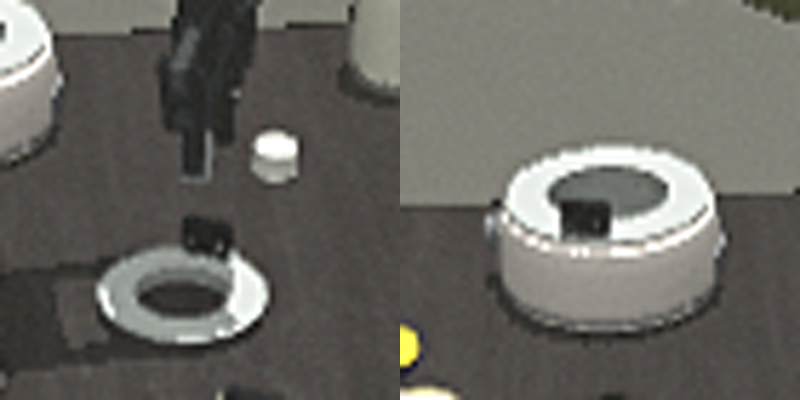

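The large ring sits flat in the mouth, with its hole centre at (495.4, 314.0). The fingers are above the small ring's grip at (207,235). I descend and pinch.

Request:
play_rows(
  commands=[
    [[0,0,0],[0.5,-0.02,0.06],0.5],
    [[0,0,0],[1.0,-0.02,0.06],0.5],
    [[0,0,0],[1.35,-0.02,0.06],0.5],
    [[0,0,0],[1.55,-0.02,0.06],0.5],
    [[0,0,0],[1.62,-0.02,0.06],0.5],
  ],
)

```text
time: 11.4
eef_pos: [662.4, 105.6, 39.8]
ee_rot: [0.593, -0.385, 0.593, 0.385]
wrist_force: [0.8, 1.3, 0.1]
width: 0.5
```

Request:
play_rows(
  commands=[
    [[0,0,0],[0,0,0],0.3],
    [[0,0,0],[0,0,0],0.2],
    [[0,0,0],[0,0,0],0.1],
    [[0,0,0],[0,0,0],0.0],
    [[0,0,0],[0,0,0],0.0],
  ],
)

```text
time: 11.9
eef_pos: [663.1, 105.5, 41.3]
ee_rot: [0.594, -0.385, 0.593, 0.385]
wrist_force: [-1.1, 0.3, 7.4]
width: 0.098
```

Request:
play_rows(
  commands=[
    [[0,0,0],[0,0,0],0.0],
    [[0,0,0],[0,0,0],0.0],
  ],
)

```text
time: 12.1
eef_pos: [663.1, 105.5, 41.3]
ee_rot: [0.594, -0.385, 0.593, 0.385]
wrist_force: [-1.6, 0.2, 6.2]
width: 0.097
```

Request:
play_rows(
  commands=[
    [[0,0,0],[-0.2,0,0],0.0],
    [[0,0,0],[-0.6,0,0],0.0],
    [[0,0,0],[-1.2,0,0],0.0],
    [[0,0,0],[-1.9,0,0],0.0],
    [[0,0,0],[-2.5,0,0],0.0],
  ],
)

```text
time: 12.6
eef_pos: [662.9, 105.4, 143.1]
ee_rot: [0.594, -0.385, 0.593, 0.385]
wrist_force: [-0.8, 0.6, -2.3]
width: 0.097
```

Request:
play_rows(
  commands=[
    [[0,0,0],[-0.4,0,0],0.0],
    [[0,0,0],[-0.6,0,0],0.0],
    [[0,0,0],[-0.6,0,0],0.0],
  ],
)

```text
time: 12.9
eef_pos: [662.9, 105.4, 165.2]
ee_rot: [0.594, -0.385, 0.593, 0.385]
wrist_force: [-0.1, -0.4, -0.7]
width: 0.101
```

Run:
```python
from h import *
s=ctrl.state();p=s["eef_pos"];print(s["time"],p,s["wrist_force"],s["torque"])
a=np.radians(66);c=p[:2]-47*np.r_[np.cos(a),np.sin(a)];z=p[2]-41.3+13
g=cv2.cvtColor(ctrl.read_camera("top"),cv2.COLOR_BGR2GRAY);k=435.4/(1242-z-65)
print("pred",c,z,"hole",*fit("top",g,proj("top",[*c,z])[0],31*k-5,31*k+4,z,1))
go([514.7,356.9,165],66)
```

```text
12.9 [662.88 105.44 165.23] [-0.12 -0.42 -0.74] [ 0.03  0.02 -0.  ]
pred [643.76  62.5 ] 136.93402727502234 hole [645.03  65.4   32.38] 3.667821516442993
turn [-0.01 -0.   -0.01] shift [-0.03  5.94  4.24]
```

Request:
play_rows(
  commands=[
    [[0,0,0],[0,0.3,0.2],0.0],
    [[0,0,0],[0,0.8,0.57],0.0],
    [[0,0,0],[0,1.5,1.07],0.0],
    [[0,0,0],[0,2.3,1.64],0.0],
    [[0,0,0],[0,3.1,2.2],0.0],
  ],
)

```text
time: 13.45
eef_pos: [583.4, 237.9, 163.0]
ee_rot: [0.592, -0.385, 0.594, 0.385]
wrist_force: [0.2, 0.8, -1.2]
width: 0.097
```

Request:
play_rows(
  commands=[
    [[0,0,0],[0,0.8,0.57],0.0],
    [[0,0,0],[0,1.5,1.1],0.0],
    [[0,0,0],[0,2.2,1.6],0.0],
    [[0,0,0],[0,2.7,1.95],0.0],
    [[0,0,0],[0,2.84,2.04],0.0],
  ],
)

```text
time: 13.95
eef_pos: [512.3, 359.4, 163.2]
ee_rot: [0.592, -0.386, 0.593, 0.386]
wrist_force: [0.1, -0.2, -1.4]
width: 0.098
```

Request:
play_rows(
  commands=[
    [[0,0,0],[0,0,0],0.0],
    [[0,0,0],[0,0,0],0.0],
  ],
)

```text
time: 14.15
eef_pos: [514.8, 356.5, 163.8]
ee_rot: [0.593, -0.385, 0.593, 0.385]
wrist_force: [0.4, 0.2, -0.3]
width: 0.1
```

Run:
```python
from h import *
s=ctrl.state();p=s["eef_pos"];print(s["time"],p,s["wrist_force"],s["torque"])
go([514.7,356.9,122],66)
```

```text
14.15 [514.84 356.48 163.8 ] [ 0.41  0.16 -0.28] [ 0.07 -0.03  0.02]
turn [-0.01 -0.01 -0.  ] shift [1.04 0.01 0.01]
```

Request:
play_rows(
  commands=[
    [[0,0,0],[0.2,0,0.01],0.0],
    [[0,0,0],[0.5,0,0.01],0.0],
    [[0,0,0],[0.8,0,0.01],0.0],
    [[0,0,0],[1.0,0,0.01],0.0],
    [[0,0,0],[1.04,0,0.01],0.0],
  ],
)

```text
time: 14.65
eef_pos: [514.5, 357.0, 120.9]
ee_rot: [0.592, -0.385, 0.594, 0.385]
wrist_force: [0.3, 0.2, -0.6]
width: 0.097
```

Request:
play_rows(
  commands=[
    [[0,0,0],[0.05,0,0],0.0],
    [[0,0,0],[0.1,0,0],0.0],
    [[0,0,0],[0.15,0,0],0.0],
    [[0,0,0],[0.2,0,0],0.0],
    [[0,0,0],[0.24,0,0],0.0],
  ],
)

```text
time: 15.15
eef_pos: [515.0, 357.4, 113.1]
ee_rot: [0.593, -0.385, 0.593, 0.385]
wrist_force: [-0.2, 0.0, -1.2]
width: 0.098
```

Run:
```python
from h import *
s=ctrl.state();print(s["eef_pos"],s["wrist_force"],s["torque"])
im2=ctrl.read_camera("side");x2,y2=proj("side",[495,300,82])[0].astype(int)
cv2.imwrite("pics/f.png",cv2.resize(im2[y2-35:y2+35,x2-35:x2+35],(560,560),interpolation=cv2.INTER_CUBIC))
```

```text
[514.95 357.45 113.06] [-0.21  0.01 -1.23] [ 0.03 -0.01 -0.  ]
```

View pics/f.png

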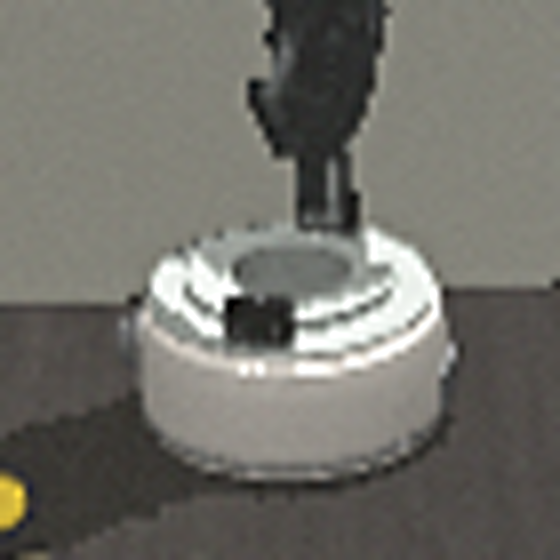

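The small ring is concentric inside the large one at about (295,265), still about 5 mm up, with no contact. I lower it the rest of the way.

Request:
play_rows(
  commands=[
    [[0,0,0],[0.02,0,0],0.0],
    [[0,0,0],[0.05,0,0],0.0],
    [[0,0,0],[0.08,0,0],0.0],
    [[0,0,0],[0.1,0,0],0.0],
  ],
)

```text
time: 15.6
eef_pos: [514.9, 357.4, 109.0]
ee_rot: [0.593, -0.385, 0.593, 0.385]
wrist_force: [0.4, 0.1, -1.3]
width: 0.098
```

Request:
play_rows(
  commands=[
    [[0,0,0],[0.02,0,0],0.0],
    [[0,0,0],[0.04,0,0],0.0],
    [[0,0,0],[0.04,0,0],0.0],
  ],
)

```text
time: 15.9
eef_pos: [515.0, 357.5, 108.3]
ee_rot: [0.593, -0.385, 0.593, 0.385]
wrist_force: [-3.7, -2.1, 7.1]
width: 0.101
```

Contact is at z 108.3, exactly home. I release, rise, and go to the cup with the jaws turned a quarter off the small ring's grip (yaw -24°).

Request:
play_rows(
  commands=[
    [[0,0,0],[0,0,0],0.15],
    [[0,0,0],[0,0,0],0.25],
    [[0,0,0],[0,0,0],0.35],
    [[0,0,0],[0,0,0],0.4],
    [[0,0,0],[0,0,0],0.4],
  ],
)

```text
time: 16.4
eef_pos: [514.9, 357.4, 107.4]
ee_rot: [0.593, -0.385, 0.593, 0.385]
wrist_force: [-0.6, -0.4, -0.2]
width: 0.401
```

Request:
play_rows(
  commands=[
    [[0,0,0],[-0.3,0,0],0.4],
    [[0,0,0],[-0.8,0,0],0.4],
    [[0,0,0],[-1.6,0,0],0.4],
    [[0,0,0],[-2.2,0,0],0.6],
    [[0,0,0],[-2.2,0,0],0.9],
  ],
)

```text
time: 16.9
eef_pos: [516.0, 358.1, 200.3]
ee_rot: [0.596, -0.385, 0.591, 0.385]
wrist_force: [-0.3, -1.2, -0.4]
width: 0.726
```

Request:
play_rows(
  commands=[
    [[1,0,0],[0,-0.2,-0.4],1],
    [[2.5,0,0],[0,-0.5,-1.2],1],
    [[4,0,0],[0,-1,-2.2],1],
    [[5.5,0,0],[0,-1.5,-3.2],1],
    [[7,0,0],[0,-1.9,-4.2],1],
  ],
)

```text
time: 17.4
eef_pos: [515.7, 171.3, 195.5]
ee_rot: [0.682, -0.187, 0.682, 0.187]
wrist_force: [1.7, 0.1, 1.0]
width: 0.999
```

Run:
```python
from h import *
s=ctrl.state();print(s["time"],s["eef_pos"],s["wrist_force"],s["joint_positions"])
go([488.2,-82.5,130],-24)
```

```text
17.4 [515.67 171.32 195.55] [1.69 0.1  0.97] [ 0.25  0.34  1.61 -0.    1.2  -0.28]
turn [10.93  0.    0.  ] shift [ 1.64 -5.11 -3.83]
```

Request:
play_rows(
  commands=[
    [[1.5,0,0],[0,-0.8,-0.6],1],
    [[3,0,0],[0.1,-1.6,-1.2],1],
    [[4.5,0,0],[0.3,-2.4,-1.8],1],
    [[6,0,0],[0.5,-3.2,-2.4],1],
    [[7,0,0],[0.7,-3.9,-2.9],1],
  ],
)

```text
time: 17.9
eef_pos: [496.1, -22.2, 167.5]
ee_rot: [0.707, 0.027, 0.707, -0.027]
wrist_force: [0.1, -0.5, 0.2]
width: 1.002
```

Run:
```python
from h import *
s=ctrl.state();print(s["time"],s["eef_pos"])
go([488.2,-82.5,130],-24)
```

```text
17.9 [496.15 -22.19 167.46]
turn [3.93 0.   0.  ] shift [ 0.94 -1.52 -0.08]
```

Request:
play_rows(
  commands=[
    [[1.3,0,0],[0.3,-0.5,-0.03],1],
    [[2.6,0,0],[0.6,-1.0,-0.06],1],
    [[3.6,0,0],[0.85,-1.4,-0.08],1],
    [[3.95,0,0],[0.94,-1.52,-0.08],1],
    [[3.95,0,0],[0.94,-1.52,-0.08],1],
  ],
)

```text
time: 18.4
eef_pos: [489.1, -81.0, 129.7]
ee_rot: [0.692, 0.146, 0.692, -0.146]
wrist_force: [0.7, -0.2, 0.3]
width: 0.998
```

Run:
```python
from h import *
s=ctrl.state();print(s["time"],s["eef_pos"],s["wrist_force"])
go([488.2,-82.5,74],-24)
im2=ctrl.read_camera("side")
g=cv2.cvtColor(ctrl.read_camera("top"),cv2.COLOR_BGR2GRAY);z=80;k=435.4/1170;c=(495.6,314)
print(fit("top",g,proj("top",[*c,z])[0],31*k-4,31*k+5,z,1))
f=lambda c:(lambda x,y:cv2.resize(im2[y-35:y+35,x-35:x+35],(400,400),interpolation=cv2.INTER_CUBIC))(*proj("side",c)[0].astype(int))
cv2.imwrite("pics/g.png",np.hstack([f([488,-82,90]),f([495,300,82])]))
```

```text
18.4 [489.07 -81.01 129.71] [ 0.74 -0.25  0.34]
turn [ 0.04 -0.01  0.  ] shift [ 1.39 -0.04 -0.  ]
(array([496.24, 314.96,  30.39]), np.float64(0.5889886467171679))
```

View pics/g.png

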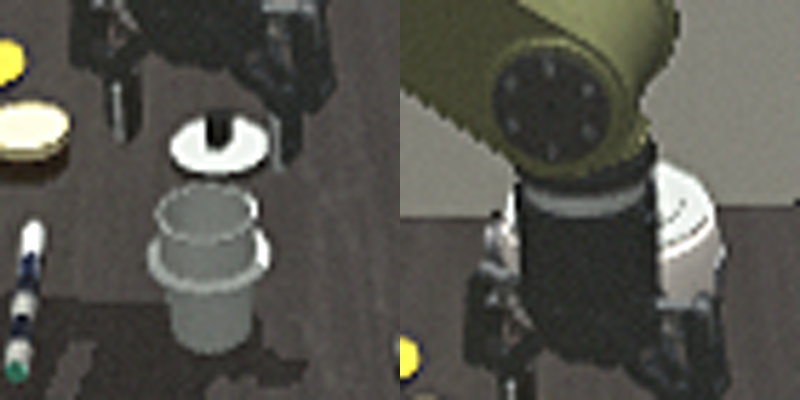

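The fingers straddle the cup (120 and 285 about 205). The small ring's hole measures (496.2, 315.0), agreeing with the kinematic 495.9, 314.6. I descend and take the cup by its wall.

Request:
play_rows(
  commands=[
    [[0,0,0],[0.4,-0.04,0],1],
    [[0,0,0],[0.8,-0.04,0],1],
    [[0,0,0],[1.1,-0.04,0],1],
    [[0,0,0],[1.3,-0.04,0],1],
    [[0,0,0],[1.38,-0.04,0],1],
  ],
)

```text
time: 19.0
eef_pos: [488.6, -82.0, 74.2]
ee_rot: [0.692, 0.145, 0.692, -0.145]
wrist_force: [-0.1, -0.1, -0.1]
width: 1.0
```

Request:
play_rows(
  commands=[
    [[0,0,0],[0,0,0],0.85],
    [[0,0,0],[0,0,0],0.75],
    [[0,0,0],[0,0,0],0.65],
    [[0,0,0],[0,0,0],0.6],
    [[0,0,0],[0,0,0],0.55],
  ],
  squeeze=40,
)

```text
time: 19.5
eef_pos: [488.9, -82.3, 75.6]
ee_rot: [0.692, 0.146, 0.692, -0.146]
wrist_force: [-2.6, 0.6, 7.9]
width: 0.634
```

Request:
play_rows(
  commands=[
    [[0,0,0],[0,0,0],0.5],
    [[0,0,0],[0,0,0],0.5],
    [[0,0,0],[0,0,0],0.5],
  ],
)

```text
time: 19.8
eef_pos: [488.9, -82.3, 75.6]
ee_rot: [0.692, 0.146, 0.692, -0.146]
wrist_force: [-2.3, 1.7, 8.3]
width: 0.634
```

Request:
play_rows(
  commands=[
    [[0,0,0],[-0.2,0,0],0.5],
    [[0,0,0],[-0.6,0,0],0.5],
    [[0,0,0],[-1.2,0,0],0.5],
    [[0,0,0],[-1.9,0,0],0.5],
    [[0,0,0],[-2.6,0,0],0.5],
  ],
)

```text
time: 20.3
eef_pos: [488.4, -82.3, 180.3]
ee_rot: [0.692, 0.146, 0.692, -0.146]
wrist_force: [0.5, 0.7, -1.6]
width: 0.633
```

Request:
play_rows(
  commands=[
    [[0,0,0],[-0.4,0,0],0.5],
    [[0,0,0],[-0.68,0,0],0.5],
    [[0,0,0],[-0.68,0,0],0.5],
  ],
)

```text
time: 20.6
eef_pos: [489.0, -82.4, 207.3]
ee_rot: [0.693, 0.146, 0.691, -0.146]
wrist_force: [-0.1, -0.5, -1.4]
width: 0.632
```

Run:
```python
from h import *
s=ctrl.state();print(s["time"],s["eef_pos"],s["wrist_force"],s["width"])
go([496.2,315,205],-24)
im2=ctrl.read_camera("side")
f=lambda c:(lambda x,y:cv2.resize(im2[y-35:y+35,x-35:x+35],(400,400),interpolation=cv2.INTER_CUBIC))(*proj("side",c)[0].astype(int))
cv2.imwrite("pics/i.png",f([488,-82,200]))
```

```text
20.6 [488.96 -82.39 207.27] [-0.11 -0.46 -1.44] 0.6317329504492484
turn [ 0.04  0.03 -0.01] shift [ 0.05  9.16 -3.84]
```

View pics/i.png

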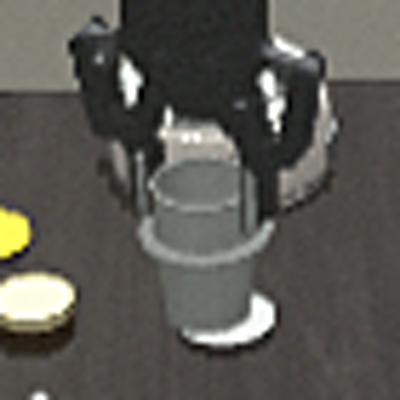

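The cup hangs upright in the jaws, collar at (205,240). I carry it to the warmer.

Request:
play_rows(
  commands=[
    [[0,0,0],[0,0.25,-0.1],0.5],
    [[0,0,0],[0,0.75,-0.31],0.5],
    [[0,0,0],[0,1.4,-0.59],0.5],
    [[0,0,0],[0,2.2,-0.92],0.5],
    [[0,0,0],[0,3.0,-1.26],0.5],
  ],
)

```text
time: 21.15
eef_pos: [490.3, 49.6, 204.8]
ee_rot: [0.691, 0.146, 0.693, -0.146]
wrist_force: [0.0, -0.3, -0.1]
width: 0.627
```

Request:
play_rows(
  commands=[
    [[0,0,0],[0,0.8,-0.34],0.5],
    [[0,0,0],[0,1.6,-0.67],0.5],
    [[0,0,0],[0,2.4,-1.0],0.5],
    [[0,0,0],[0,3.2,-1.34],0.5],
  ],
)

```text
time: 21.55
eef_pos: [492.6, 188.6, 204.8]
ee_rot: [0.691, 0.145, 0.693, -0.146]
wrist_force: [1.5, -0.7, -1.7]
width: 0.635
```

Request:
play_rows(
  commands=[
    [[0,0,0],[0,0.8,-0.34],0.5],
    [[0,0,0],[0,1.6,-0.67],0.5],
    [[0,0,0],[0,2.3,-0.97],0.5],
    [[0,0,0],[0,2.8,-1.18],0.5],
    [[0,0,0],[0,2.96,-1.24],0.5],
  ],
)

```text
time: 22.05
eef_pos: [494.7, 317.1, 204.4]
ee_rot: [0.691, 0.145, 0.693, -0.145]
wrist_force: [0.2, -0.1, -1.7]
width: 0.64
```

Request:
play_rows(
  commands=[
    [[0,0,0],[0,0,0],0.5],
    [[0,0,0],[0,0,0],0.5],
  ],
)

```text
time: 22.25
eef_pos: [495.6, 314.3, 205.3]
ee_rot: [0.692, 0.146, 0.692, -0.146]
wrist_force: [0.7, -1.0, -1.3]
width: 0.627
```

Run:
```python
from h import *
s=ctrl.state();print(s["time"],s["eef_pos"],s["wrist_force"],s["joint_positions"])
go([496.2,315,160],-24)
```

```text
22.25 [495.61 314.35 205.33] [ 0.69 -1.01 -1.32] [ 0.5   0.42  1.46 -0.    1.26  0.92]
turn [ 0.04 -0.01  0.01] shift [1.13 0.02 0.01]
```

Request:
play_rows(
  commands=[
    [[0,0,0],[0.25,0.02,0.01],0.5],
    [[0,0,0],[0.55,0.02,0.01],0.5],
    [[0,0,0],[0.85,0.02,0.01],0.5],
    [[0,0,0],[1.05,0.02,0.01],0.5],
    [[0,0,0],[1.13,0.02,0.01],0.5],
  ],
)

```text
time: 22.75
eef_pos: [496.2, 315.2, 159.2]
ee_rot: [0.691, 0.145, 0.692, -0.146]
wrist_force: [-0.1, 0.6, -1.2]
width: 0.639
```

Request:
play_rows(
  commands=[
    [[0,0,0],[0.1,0,0],0.5],
    [[0,0,0],[0.2,0,0],0.5],
    [[0,0,0],[0.3,0,0],0.5],
    [[0,0,0],[0.4,0,0],0.5],
    [[0,0,0],[0.5,0,0],0.5],
  ],
)

```text
time: 23.25
eef_pos: [496.5, 315.5, 140.5]
ee_rot: [0.692, 0.146, 0.692, -0.146]
wrist_force: [1.1, -0.4, -1.8]
width: 0.635
```

Request:
play_rows(
  commands=[
    [[0,0,0],[0.1,0,0],0.5],
    [[0,0,0],[0.2,0,0],0.5],
    [[0,0,0],[0.3,0,0],0.5],
    [[0,0,0],[0.4,0,0],0.5],
    [[0,0,0],[0.5,0,0],0.5],
  ],
)

```text
time: 23.75
eef_pos: [496.5, 315.5, 120.4]
ee_rot: [0.692, 0.146, 0.692, -0.146]
wrist_force: [-0.5, 0.0, -1.9]
width: 0.633
```

Run:
```python
from h import *
s=ctrl.state();print(s["eef_pos"],s["wrist_force"],s["torque"])
im2=ctrl.read_camera("side");x2,y2=proj("side",[495,300,90])[0].astype(int)
cv2.imwrite("pics/j.png",cv2.resize(im2[y2-35:y2+35,x2-35:x2+35],(500,500),interpolation=cv2.INTER_CUBIC))
```

```text
[496.5  315.52 120.35] [-0.51  0.02 -1.9 ] [ 0.02 -0.03 -0.01]
```

View pics/j.png

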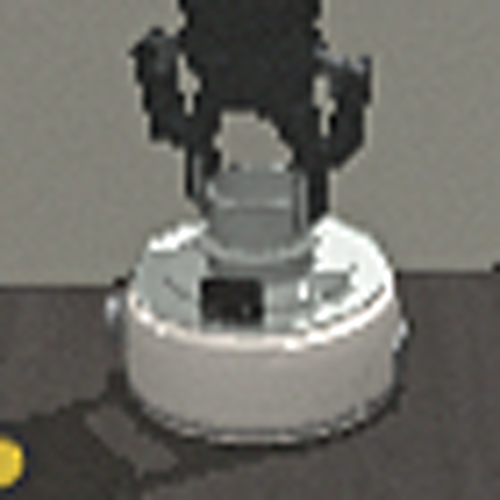

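The cup is in the hole, collar at (260,245), with no side force and about 15 mm to go.

Request:
play_rows(
  commands=[
    [[0,0,0],[0.06,0,0],0.5],
    [[0,0,0],[0.12,0,0],0.5],
    [[0,0,0],[0.18,0,0],0.5],
    [[0,0,0],[0.24,0,0],0.5],
    [[0,0,0],[0.28,0,0],0.5],
  ],
)

```text
time: 24.3
eef_pos: [496.5, 315.5, 109.2]
ee_rot: [0.692, 0.146, 0.692, -0.146]
wrist_force: [0.7, 0.4, -0.4]
width: 0.632
```

Request:
play_rows(
  commands=[
    [[0,0,0],[0.02,0,0],0.5],
    [[0,0,0],[0.04,0,0],0.5],
    [[0,0,0],[0.06,0,0],0.5],
    [[0,0,0],[0.06,0,0],0.5],
  ],
)

```text
time: 24.7
eef_pos: [496.5, 315.5, 107.0]
ee_rot: [0.692, 0.146, 0.692, -0.146]
wrist_force: [0.1, 0.2, -1.6]
width: 0.634
```

Request:
play_rows(
  commands=[
    [[0,0,0],[0.02,0,0],0.5],
    [[0,0,0],[0.04,0,0],0.5],
    [[0,0,0],[0.05,0,0],0.5],
    [[0,0,0],[0.05,0,0],0.5],
  ],
)

```text
time: 25.1
eef_pos: [496.6, 315.6, 105.7]
ee_rot: [0.692, 0.146, 0.692, -0.146]
wrist_force: [-3.1, -1.2, 4.6]
width: 0.635
```

Contact at z 105.7, so the cup is home. I release and rise.

Request:
play_rows(
  commands=[
    [[0,0,0],[0,0,0],0.67],
    [[0,0,0],[0,0,0],0.72],
    [[0,0,0],[0,0,0],0.8],
    [[0,0,0],[0,0,0],0.88],
    [[0,0,0],[0,0,0],0.88],
  ],
)

```text
time: 25.6
eef_pos: [496.5, 315.5, 105.0]
ee_rot: [0.692, 0.146, 0.692, -0.146]
wrist_force: [-0.3, 0.2, -0.7]
width: 0.878
```

Request:
play_rows(
  commands=[
    [[0,0,0],[-0.2,0,0],0.88],
    [[0,0,0],[-0.6,0,0],0.88],
    [[0,0,0],[-1.2,0,0],0.88],
    [[0,0,0],[-1.8,0,0],0.88],
    [[0,0,0],[-1.8,0,0],0.88],
  ],
)

```text
time: 26.1
eef_pos: [497.6, 316.1, 181.1]
ee_rot: [0.693, 0.147, 0.69, -0.144]
wrist_force: [-0.3, 0.8, 1.2]
width: 0.876
```

Run:
```python
from h import *
s=ctrl.state();print(s["time"],s["eef_pos"],s["wrist_force"])
go([495.3,99.7,110],-24)
```

```text
26.1 [497.58 316.14 181.11] [-0.29  0.79  1.17]
turn [ 0.04  0.04 -0.05] shift [ 1.76 -4.98  2.12]
```

Request:
play_rows(
  commands=[
    [[0,0,0],[0,-0.4,0.17],0.6],
    [[0,0,0],[0,-1.1,0.47],0.6],
    [[0,0,0],[0.1,-1.8,0.77],0.6],
    [[0,0,0],[0.2,-2.5,1.06],0.6],
  ],
)

```text
time: 26.5
eef_pos: [494.4, 205.0, 168.4]
ee_rot: [0.692, 0.145, 0.692, -0.146]
wrist_force: [-0.8, -0.8, 0.1]
width: 0.602
```

Request:
play_rows(
  commands=[
    [[0,0,0],[0.4,-0.8,0.34],0.6],
    [[0,0,0],[0.8,-1.6,0.68],0.6],
    [[0,0,0],[1.2,-2.2,0.94],0.6],
    [[0,0,0],[1.5,-2.48,1.06],0.6],
    [[0,0,0],[1.5,-2.48,1.06],0.6],
  ],
)

```text
time: 27.0
eef_pos: [492.8, 97.6, 107.5]
ee_rot: [0.691, 0.146, 0.693, -0.147]
wrist_force: [0.1, 0.4, 0.4]
width: 0.596
```

Request:
play_rows(
  commands=[
    [[0,0,0],[0,0,0],0.6],
  ],
)

```text
time: 27.1
eef_pos: [493.8, 99.4, 109.3]
ee_rot: [0.692, 0.146, 0.692, -0.146]
wrist_force: [0.8, 0.5, 1.0]
width: 0.599
```

Run:
```python
from h import *
s=ctrl.state();print(s["time"],s["eef_pos"],s["wrist_force"])
go([495.3,99.7,35],-24)
im2=ctrl.read_camera("side")
f=lambda c:(lambda x,y:cv2.resize(im2[y-35:y+35,x-35:x+35],(400,400),interpolation=cv2.INTER_CUBIC))(*proj("side",c)[0].astype(int))
cv2.imwrite("pics/k.png",np.hstack([f([495,99,50]),f([495,300,90])]))
g=cv2.cvtColor(ctrl.read_camera("top"),cv2.COLOR_BGR2GRAY)
for z,r,sg,c in((114,28,-1,(496,315)),(84,36,-1,(496,315)),(114,25.5,-1,(496,315))):
    k=435.4/(1230-z);print(z,fit("top",g,proj("top",[*c,z])[0],r*k-3,r*k+3,z,sg))
```

```text
27.1 [493.83  99.45 109.3 ] [0.81 0.52 1.  ]
turn [ 0.04 -0.   -0.  ] shift [1.86 0.02 0.03]
114 (array([496.49, 316.54,  30.32]), np.float64(1.9071523293371515))
84 (array([496.46, 318.7 ,  37.54]), np.float64(3.971133623054325))
114 (array([496.52, 315.88,  29.24]), np.float64(5.282238469934192))
```

View pics/k.png

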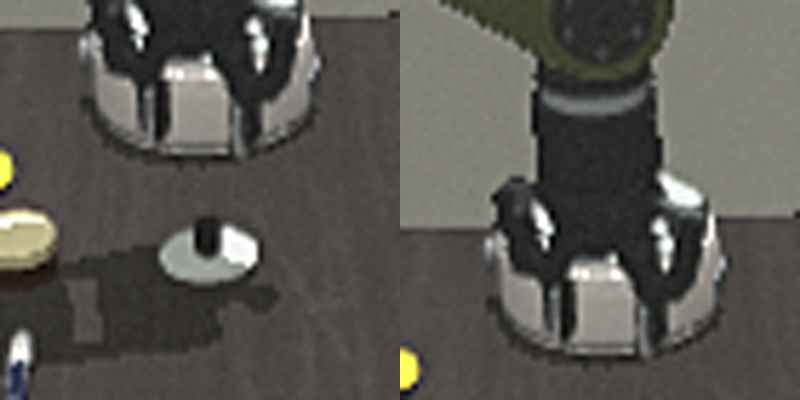

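The fingers straddle the lid's knob at (208,240). I descend and pinch.

Request:
play_rows(
  commands=[
    [[0,0,0],[0.5,0.02,0.03],0.6],
    [[0,0,0],[1.1,0.02,0.03],0.6],
    [[0,0,0],[1.5,0.02,0.03],0.6],
    [[0,0,0],[1.75,0.02,0.03],0.6],
    [[0,0,0],[1.85,0.02,0.03],0.6],
  ],
)

```text
time: 27.7
eef_pos: [495.1, 99.9, 34.7]
ee_rot: [0.692, 0.145, 0.692, -0.145]
wrist_force: [0.4, -0.5, -0.1]
width: 0.601
```

Request:
play_rows(
  commands=[
    [[0,0,0],[0,0,0],0.45],
    [[0,0,0],[0,0,0],0.32],
    [[0,0,0],[0,0,0],0.25],
    [[0,0,0],[0,0,0],0.2],
    [[0,0,0],[0,0,0],0.1],
  ],
)

```text
time: 28.2
eef_pos: [495.6, 99.3, 35.9]
ee_rot: [0.692, 0.146, 0.692, -0.146]
wrist_force: [-1.3, -0.0, 5.7]
width: 0.188
```

Request:
play_rows(
  commands=[
    [[0,0,0],[0,0,0],0.1],
    [[0,0,0],[0,0,0],0.1],
    [[0,0,0],[0,0,0],0.1],
  ],
)

```text
time: 28.5
eef_pos: [495.6, 99.3, 35.9]
ee_rot: [0.692, 0.146, 0.692, -0.146]
wrist_force: [-1.2, 0.2, 7.4]
width: 0.189
```

Request:
play_rows(
  commands=[
    [[0,0,0],[-0.2,0,0],0.1],
    [[0,0,0],[-0.6,0,0],0.1],
    [[0,0,0],[-1.2,0,0],0.1],
    [[0,0,0],[-1.9,0,0],0.1],
    [[0,0,0],[-2.6,0,0],0.1],
  ],
)

```text
time: 29.0
eef_pos: [495.0, 99.2, 140.6]
ee_rot: [0.692, 0.146, 0.692, -0.146]
wrist_force: [0.0, -0.9, -0.2]
width: 0.197
```

Request:
play_rows(
  commands=[
    [[0,0,0],[-0.5,0,0],0.1],
    [[0,0,0],[-0.9,0,0],0.1],
    [[0,0,0],[-1.0,0,0],0.1],
    [[0,0,0],[-1.0,0,0],0.1],
  ],
)

```text
time: 29.4
eef_pos: [495.2, 99.3, 179.5]
ee_rot: [0.692, 0.146, 0.692, -0.146]
wrist_force: [0.1, 0.5, -0.7]
width: 0.192
```

Run:
```python
from h import *
s=ctrl.state();print(s["time"],s["eef_pos"],s["wrist_force"],s["width"])
go([496.4,315.2,180],-24)
im2=ctrl.read_camera("side")
f=lambda c:(lambda x,y:cv2.resize(im2[y-35:y+35,x-35:x+35],(400,400),interpolation=cv2.INTER_CUBIC))(*proj("side",c)[0].astype(int))
cv2.imwrite("pics/l.png",np.hstack([f([495,99,160]),f([495,300,90])]))
# rim fit, side camera unobstructed? also top
g=cv2.cvtColor(ctrl.read_camera("top"),cv2.COLOR_BGR2GRAY)
k=435.4/1120;print(fit("top",g,proj("top",[496,315,114])[0],28*k-3,28*k+3,114,-1))
```

```text
29.4 [495.22  99.26 179.48] [ 0.11  0.46 -0.73] 0.19234587921432186
turn [ 0.04  0.01 -0.01] shift [-0.01  4.95 -2.15]
(array([496.31, 316.58,  30.36]), np.float64(1.8529697913112775))
```

View pics/l.png

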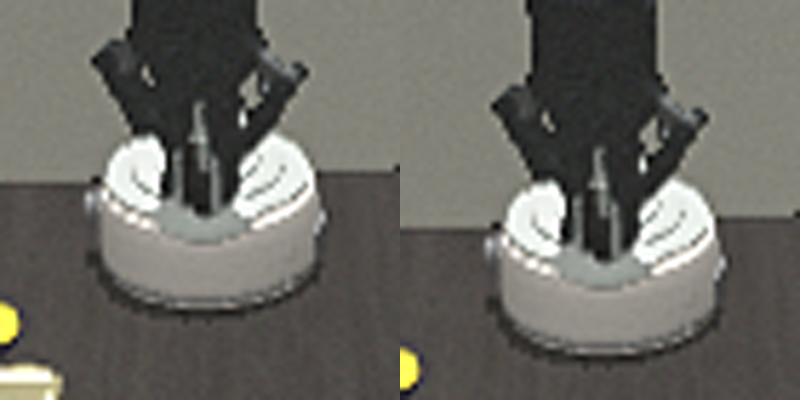

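The lid is held level, about (205,220), in front of the warmer in this view. I carry it over the cup.

Request:
play_rows(
  commands=[
    [[0,0,0],[0,0.25,-0.11],0.1],
    [[0,0,0],[0,0.7,-0.3],0.1],
    [[0,0,0],[0,1.3,-0.57],0.1],
    [[0,0,0],[0,2.0,-0.87],0.1],
    [[0,0,0],[0,2.7,-1.17],0.1],
  ],
)

```text
time: 30.0
eef_pos: [495.5, 218.7, 178.4]
ee_rot: [0.692, 0.146, 0.692, -0.146]
wrist_force: [0.7, -0.5, -0.7]
width: 0.191
```

Request:
play_rows(
  commands=[
    [[0,0,0],[0,0.7,-0.3],0.1],
    [[0,0,0],[0,1.3,-0.57],0.1],
    [[0,0,0],[0,1.8,-0.78],0.1],
    [[0,0,0],[0,2.15,-0.93],0.1],
    [[0,0,0],[0,2.25,-0.98],0.1],
  ],
)

```text
time: 30.5
eef_pos: [495.8, 316.6, 178.3]
ee_rot: [0.692, 0.145, 0.692, -0.145]
wrist_force: [-0.8, -0.8, -0.6]
width: 0.194
```

Request:
play_rows(
  commands=[
    [[0,0,0],[0,0,0],0.1],
    [[0,0,0],[0,0,0],0.1],
  ],
)

```text
time: 30.7
eef_pos: [496.4, 314.5, 178.9]
ee_rot: [0.692, 0.146, 0.692, -0.146]
wrist_force: [-0.4, -0.5, 0.1]
width: 0.191
```

Run:
```python
from h import *
s=ctrl.state();print(s["time"],s["eef_pos"],s["wrist_force"])
go([496.4,315.2,154],-24)
im2=ctrl.read_camera("side")
f=lambda c:(lambda x,y:cv2.resize(im2[y-35:y+35,x-35:x+35],(500,500),interpolation=cv2.INTER_CUBIC))(*proj("side",c)[0].astype(int))
cv2.imwrite("pics/m.png",f([495,300,120]))
```

```text
30.7 [496.38 314.49 178.94] [-0.45 -0.45  0.1 ]
turn [ 0.04 -0.    0.  ] shift [ 0.62  0.02 -0.01]
```

View pics/m.png

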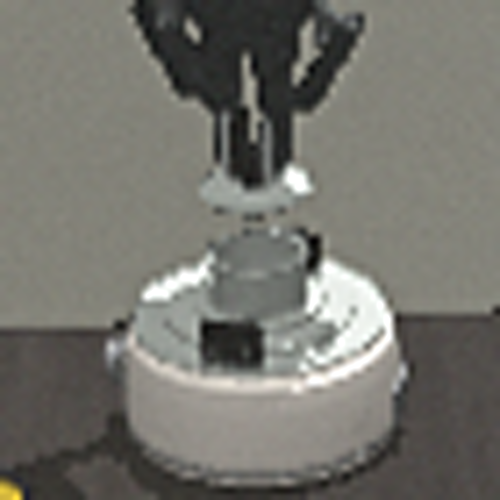

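The lid hangs level above the cup: lid at (257,190), cup rim at (262,250). I lower it.

Request:
play_rows(
  commands=[
    [[0,0,0],[0.15,0.01,0],0.1],
    [[0,0,0],[0.35,0.01,0],0.1],
    [[0,0,0],[0.5,0.01,0],0.1],
    [[0,0,0],[0.58,0.01,0],0.1],
    [[0,0,0],[0.62,0.01,0],0.1],
  ],
)

```text
time: 31.25
eef_pos: [496.4, 315.4, 153.7]
ee_rot: [0.692, 0.146, 0.692, -0.146]
wrist_force: [0.3, 0.2, -0.5]
width: 0.189
```

Request:
play_rows(
  commands=[
    [[0,0,0],[0.04,0,0],0.1],
    [[0,0,0],[0.08,0,0],0.1],
    [[0,0,0],[0.12,0,0],0.1],
    [[0,0,0],[0.16,0,0],0.1],
    [[0,0,0],[0.18,0,0],0.1],
  ],
)

```text
time: 31.75
eef_pos: [496.5, 315.5, 147.0]
ee_rot: [0.692, 0.146, 0.692, -0.146]
wrist_force: [-0.3, 1.1, -0.3]
width: 0.192
```

Request:
play_rows(
  commands=[
    [[0,0,0],[0.02,0,0],0.1],
    [[0,0,0],[0.04,0,0],0.1],
    [[0,0,0],[0.06,0,0],0.1],
    [[0,0,0],[0.06,0,0],0.1],
  ],
)

```text
time: 32.15
eef_pos: [496.5, 315.5, 144.6]
ee_rot: [0.692, 0.146, 0.692, -0.146]
wrist_force: [0.2, 0.6, -0.3]
width: 0.195
```

Request:
play_rows(
  commands=[
    [[0,0,0],[0.02,0,0],0.1],
    [[0,0,0],[0.04,0,0],0.1],
    [[0,0,0],[0.06,0,0],0.1],
    [[0,0,0],[0.06,0,0],0.1],
  ],
)

```text
time: 32.55
eef_pos: [496.4, 315.5, 142.1]
ee_rot: [0.692, 0.146, 0.692, -0.146]
wrist_force: [-0.5, -0.1, -0.9]
width: 0.191
```

Request:
play_rows(
  commands=[
    [[0,0,0],[0.015,0,0],0.1],
    [[0,0,0],[0.025,0,0],0.1],
    [[0,0,0],[0.025,0,0],0.1],
  ],
)

```text
time: 32.85
eef_pos: [496.6, 315.6, 141.9]
ee_rot: [0.692, 0.146, 0.692, -0.146]
wrist_force: [-2.4, -1.0, 5.4]
width: 0.196
```

Contact is at z 141.9, exactly the seated height. I release, rise clear, and check.

Request:
play_rows(
  commands=[
    [[0,0,0],[0,0,0],0.23],
    [[0,0,0],[0,0,0],0.3],
    [[0,0,0],[0,0,0],0.4],
    [[0,0,0],[0,0,0],0.45],
    [[0,0,0],[0,0,0],0.45],
  ],
)

```text
time: 33.35
eef_pos: [496.5, 315.5, 141.2]
ee_rot: [0.692, 0.146, 0.692, -0.146]
wrist_force: [0.2, 0.1, 0.2]
width: 0.452
```

Request:
play_rows(
  commands=[
    [[0,0,0],[-0.2,0,0],0.45],
    [[0,0,0],[-0.6,0,0],0.45],
    [[0,0,0],[-1.3,0,0],0.45],
    [[0,0,0],[-2.2,0,0],0.45],
    [[0,0,0],[-2.5,0,0],0.45],
  ],
)

```text
time: 33.85
eef_pos: [497.2, 315.9, 245.7]
ee_rot: [0.693, 0.147, 0.69, -0.144]
wrist_force: [-0.9, 0.1, 0.2]
width: 0.454
```

Request:
play_rows(
  commands=[
    [[0,0,0],[0,-0.6,0.6],0.45],
    [[0,0,0],[0,-1.5,1.2],0.45],
    [[0,0,0],[0,-2.4,1.8],0.45],
    [[0,0,0],[0,-3.3,2.4],0.45],
    [[0,0,0],[0,-4,3],0.45],
  ],
)

```text
time: 34.35
eef_pos: [541.7, 118.7, 241.6]
ee_rot: [0.692, 0.146, 0.692, -0.146]
wrist_force: [0.3, 0.7, 0.5]
width: 0.45
```

Request:
play_rows(
  commands=[
    [[0,0,0],[0,-0.8,0.5],0.45],
    [[0,0,0],[0,-1.6,0.9],0.45],
    [[0,0,0],[0,-2.2,1.2],0.45],
    [[0,0,0],[0,-2.5,1.3],0.45],
    [[0,0,0],[0,-2.5,1.3],0.45],
  ],
)

```text
time: 34.85
eef_pos: [548.9, 7.3, 241.4]
ee_rot: [0.692, 0.146, 0.692, -0.146]
wrist_force: [-0.1, -0.6, -0.4]
width: 0.454
```

Run:
```python
from h import *
s=ctrl.state();print(s["time"],s["eef_pos"],s["wrist_force"])
im=ctrl.read_camera("top");im2=ctrl.read_camera("side");g=cv2.cvtColor(im,cv2.COLOR_BGR2GRAY)
z=117;k=435.4/1120;print("lid",fit("top",g,proj("top",[496,315,z])[0],32*k-4,32*k+4,z,-1))
f=lambda i,n,c:(lambda x,y:cv2.resize(i[y-35:y+35,x-35:x+35],(400,400),interpolation=cv2.INTER_CUBIC))(*proj(n,c)[0].astype(int))
cv2.imwrite("pics/n.png",np.hstack([f(im,"top",[495,310,90]),f(im2,"side",[495,300,100])]))
print("spare",fit("top",g,np.array((407,228))*.64,6,16,13,1))
```

```text
34.85 [548.89   7.31 241.36] [-0.08 -0.59 -0.39]
lid (array([497.05, 314.96,  31.49]), np.float64(2.6505678693140253))
spare (array([ 648.52, -129.09,   36.59]), np.float64(0.592184564312581))
```

View pics/n.png

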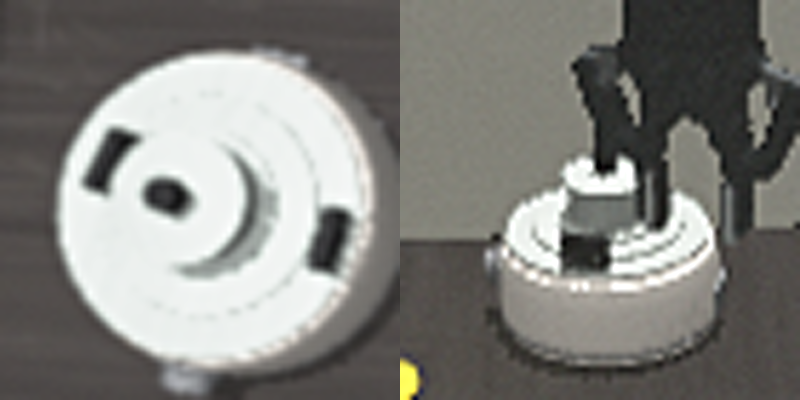

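The final view shows the stack concentric and level. The lid is flat on the cup, its knob at (168,195) in the left crop, and the two grips are on opposite sides. The spare ring has not moved.

```bash
python3 -c "
from station import ctrl
print(ctrl.hand_in())"
```

```text
the job is handed in; nothing more can be done
None
```

The wax warmer is set up and handed in at about 35 s. I seated the large grey ring, then the narrow-holed small ring, hung the cup in it and put the steel lid on, in that order. I let go of each piece only after it touched down.

- **Seating heights:** each piece made contact within 0.1 mm of the tool height worked out for fully seated (101.5, 108.3, 105.7 and 141.9 mm). The contact forces were 5–9 N.
- **Final pictures:** the stack is concentric and level. The two ring grips are on nearly opposite sides (about 170° apart) and the gripper is clear.
- **Lid position:** the last lid fit was (497.1, 315.0), less than 2 mm from where I released it. That fit was noisy (2.7 mm spread), so the contact height is the better evidence.
- **Other things on the table:** the spare ring's centre is unchanged within 0.3 mm. I touched no other item, but did not measure them again at the end.
- **Checks that failed:** the camera fits on the carried rings and the hung cup's rim were partly hidden or low in contrast. I relied on the arm's measured position for those placements instead.

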